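# Point out the short bell and book it on the tally

### The job

One of the four spun bells standing on the pan came off the lathe too short: touch the round end on top of that bell lightly with the fingertips to point it out, without shifting or tipping it. Then push down the plunger with the square head, all the way, on its tally counter to book the reject, let it spring back and withdraw. Grasp and lift nothing, and leave the other bells, the other two counters and everything else on the bench alone.

Things in the scene. Friction and masses are not known exactly. Their poses are not given: they have to be found in the camera images.
- short_bell_top (a point): centre of the top end of the short bell: a loose trumpet-shaped aluminium spinning, 108 mm tall (the other three are 142 mm), mouth down on the pan, 80 mm across at the mouth, with a slim neck and at the very top a flat round end, 18 mm across and 10 mm tall; 0.2 kg. z axis up along the bell
- short_bell: the short bell; origin under the centre of its mouth, z up
- short_bell_end: the round end on top of the short bell's neck, 18 mm across, 10 mm tall; origin at its underside, 10 mm below the top
- bell_a: one of the three full-height bells, same shape and aluminium but 142 mm tall, loose; origin under the centre of its mouth, z up
- bell_b: one of the three full-height bells, same shape and aluminium but 142 mm tall, loose; origin under the centre of its mouth, z up
- bell_c: one of the three full-height bells, same shape and aluminium but 142 mm tall, loose; origin under the centre of its mouth, z up
- pan: stack of fixed steel sheet pans, 260 by 380 mm, lined with brown board on which the four bells stand; liner 30 mm and rim 30 mm above the bench; origin under its centre, 380 mm along its y
- square_counter_head_top (a point): centre of the top of the steel spring plunger with a square flat head, 30 by 30 mm, on a small grey tally counter box (62 by 58 mm, 50 mm high above the bench); the top stands 72 mm above the bench when up. Three such boxes stand side by side, 72 mm apart in any order, on an aluminium plate
- square_counter_head (a joint): how far that plunger is pressed down, m: 0 up, 0.008 fully down; the spring takes 1.5 N to start and about 5.5 N fully down, and brings it back up
- dome_counter_head_top (a point): centre of the top of the steel spring plunger with a wide round domed head, 42 mm across, on a small grey tally counter box (62 by 58 mm, 50 mm high above the bench); the top stands 72 mm above the bench when up. Three such boxes stand side by side, 72 mm apart in any order, on an aluminium plate
- dome_counter_head (a joint): how far that plunger is pressed down, m: 0 up, 0.008 fully down; the spring takes 1.5 N to start and about 5.5 N fully down, and brings it back up
- pin_counter_head_top (a point): centre of the top of the steel spring plunger with a narrow round pin, 16 mm across, on a small grey tally counter box (62 by 58 mm, 50 mm high above the bench); the top stands 72 mm above the bench when up. Three such boxes stand side by side, 72 mm apart in any order, on an aluminium plate
- pin_counter_head (a joint): how far that plunger is pressed down, m: 0 up, 0.008 fully down; the spring takes 1.5 N to start and about 5.5 N fully down, and brings it back up
- spun_cup: bystander: loose aluminium cup, 52 mm across, 35 mm tall, standing on the pan among the bells; origin under its centre
- tape: bystander: loose paper-coloured roll, 90 mm across, 24 mm tall; origin under its centre
- funnel: bystander: loose steel funnel-shaped part, 72 mm across, 78 mm tall; origin under its centre
- oil_can: bystander: loose blue can, 56 mm across, 140 mm tall; origin under its centre
- wrench: bystander: loose steel wrench lying flat; origin at its underside
- mandrel: bystander: loose steel spinning former, 76 mm across, 70 mm tall; origin under its centre
- disc_blank: bystander: loose flat aluminium disc, 90 mm across, 6 mm thick; origin under its centre
There are look-alikes about, which are no part of the job. What is shaped like the short_bell but brown or purple is not meant. What is shaped like the bell_a but purple or turquoise is not meant.

How it is judged:
By the outcome, as a careful person would: the job done as asked, in the order asked, and still so for the second after the job is handed in, with the robot touching nothing.
It also fails if it takes over 42 s, if anything falls off the work surface, if the arm or the gripper's body presses on something with over 40 N, if the wrist force passes 120 N, or if a joint passes its speed limit or range.

### The arm

A 6-joint arm with a two-finger parallel gripper is mounted at the origin on the work surface. World frame = base frame: x ahead of the robot, y to its left, z up, the work surface at z = 0. Lengths are in m, angles in rad, forces in N, time in s.
With the tool pointing down it reaches from about 0.3 to 0.875 m from the base axis. Payload 6.4 kg.
Tool frame: the origin (TCP) lies midway between the tips of the shut fingers; the grasp point (between the pads) lies 19 mm behind it (ctrl.tcp_to_grasp is the distance from the TCP to the grasp point, in m); z points along the fingers, y is the direction in which the jaws open and shut (so a half turn about z gives the same grasp; the last joint's range is limited). The gripper opens to 85 mm and grips with 20 to 120 N. Pads are 22 mm wide; open, the fingers measure 114 mm over their backs; the gripper's body (76 mm by 85 mm) begins 54 mm behind the grasp point. The pads swing forward as they close: fully open they stand 13 mm farther back than shut.
Start: joints at [-1.53, 0.181, 1.607, -0, 1.354, -0.206], TCP at [0.14, -0.558, 0.231] pointing down, gripper open.
Joint ranges: [-2.99, 2.99], [-0.89, 2.07], [0.3, 2.58], [-1.14, 4.28], [0, 2.63], [-3.12, 3.12]. Speed limits (rad/s): [2.57, 2.57, 3.01, 3.14, 3.14, 3.14].

### API

Orientations are given as a unit quaternion [w, x, y, z].
In Python, from bench import monitor, imaging, order, spotter, ctrl gives the robot as it stands.
- The arm moves only by the shell command python3 -m pendant 'ROWS'. ROWS is JSON, a list that holds one entry, the list of rows, each a list of 5 numbers: the shift along the world's x, y, z in mm, then the turn about the world's z in degrees, then the finger opening in mm, from 0 to 85.4. A call has 1 to 8 rows; each row shifts and turns the commanded pose from where the row before left it; what a row does not reach is not made up. A row lasts 1/8 s, in which the tool goes at most 62.5 mm and 10.7 degrees, less where a joint would pass 70% of its speed; a pose out of reach is approached as far as the arm can. A call with a gripper value outside its range is refused whole. The fingers move at their own pace and stop on an object; the grip force is fixed at half the most. Time passes only in rows, so rows that do not move let the fingers close. It gives the time, the measured TCP pose, the force and the opening at its end, in the units of the state.
- monitor.get_obs(): the state, without advancing time (a new reading comes with each control period).
- imaging.camera(name): name is "scene" or "top" or "wrist"; returns a dict with "img" (420x560x3 uint8, red, green, blue), "vfov" (degrees; the focal length in pixels is half the picture's height over the tangent of half this angle, whatever the lens; pixels are square), "cx", "cy" (the principal point, pixels), "origin" and "orientation" of the camera in the world. Camera axes: x right, y down, z forward; pixel columns grow to the right and rows downward; lengths in m; the calibration is good to about 2 mm. A picture is of the moment at which its call begins. There is no depth.
- order.hand_in(): hands the job in, once; it reports no verdict.
Trained networks look in the newest picture that a camera, given by its name, has taken for a name from the list of things; names that differ only in an ending like _2 or _b are one class to them, and where a whole thing is asked for, a point or a joint stands for the part that bears it (a point fixed in the world has none). Each returns a list of dicts, best first, with "confidence" (0 to 1); they miss things now and then, are a little off and sometimes report something else, mostly with a low value. They report only what shows in the picture. A call takes as long as a camera call. They do not tell look-alikes from the thing itself.
- spotter.recognise(camera, thing): "at" ([x, y, z] in m, in the coordinates of the camera as it stood for that picture, good to about 4 mm: the middle of the surface that is visible of it).
- spotter.tip_of(camera, thing): "at" ([x, y, z] in m, in the coordinates of the camera as it stood for that picture, good to about 4 mm: a listed point, or the origin of a listed thing).
The state is a dict: "time_s": time; "q": joint angles; "dq": joint speeds; "joint_efforts": joint torques, N m; "eef_pos": TCP position; "eef_rot": TCP orientation; "wrist_force": force on the tool from outside, world axes, zero at the start; "torque": the same for the moment, N m; "opening": opening from 0.0 (shut) to 1.0 (fully open).
Only numpy, scipy, OpenCV 4.12 (cv2) and the standard library are available. Lean on these libraries where they do the work, as an engineer would, in place of code of your own. Each camera call takes 0.05 s, during which the arm holds its last target. There are 200 camera calls.

## Working session

There is one attempt and no reset: what is moved stays moved. The work goes in short steps, Python scripts to look and compute and a shell command to move; the robot and the scene stay as the last step left them, time stands still between calls to the robot, and variables do not carry over. Pictures are saved under pics/ and viewed, about 8 in all and at most 12, crops included, and the job is handed in when it is done.

```bash
mkdir -p pics
cat > h.py <<'E'
import numpy as np, cv2
from scipy.spatial.transform import Rotation as R
from bench import monitor, imaging, order, spotter, ctrl
def cam(n):
    c=imaging.camera(n); o=c["orientation"]; c["R"]=R.from_quat([o[1],o[2],o[3],o[0]]).as_matrix(); c["f"]=210/np.tan(np.radians(c["vfov"])/2); c["o"]=np.array(c["origin"]); return c
def world(c,p): return c["o"]+c["R"]@np.array(p)
def pix(c,w):
    p=c["R"].T@(np.array(w)-c["o"]); return p[:2]/p[2]*c["f"]+[c["cx"],c["cy"]]
def ray(c,u,v,z):
    d=c["R"]@np.array([(u-c["cx"])/c["f"],(v-c["cy"])/c["f"],1]); return c["o"]+d*(z-c["o"][2])/d[2]
def save(c,n): cv2.imwrite("pics/"+n+".png",c["img"][:,:,::-1])
E
python3 - <<'E'
from h import *
o=monitor.get_obs(); print(o["eef_pos"],o["eef_rot"],o["wrist_force"],o["time_s"])
for n in ["scene","top"]:
    c=cam(n); save(c,n+"1"); print(n,c["o"].round(3),c["R"][:,2].round(2),c["f"],c["img"].shape)
    for t in ["short_bell_top","bell_a","square_counter_head_top","dome_counter_head_top","pin_counter_head_top","pan","spun_cup"]:
        for d in spotter.tip_of(n,t): print(t,round(d["confidence"],2),world(c,d["at"]).round(3),pix(c,world(c,d["at"])).round())
E
```

```text
[ 0.14044508 -0.55703315  0.23042711] [-8.29491402e-04  9.92397575e-01  1.23070549e-01  6.79220803e-05] [-0.17293459 -0.26440747 -0.24529833] 0.0
scene [1.282 0.826 0.908] [-0.55 -0.6  -0.57] 483.52333787650133 (420, 560, 3)
short_bell_top 0.92 [0.465 0.098 0.137] [316. 205.]
short_bell_top 0.76 [0.297 0.168 0.106] [372. 199.]
short_bell_top 0.67 [0.433 0.336 0.11 ] [393. 246.]
short_bell_top 0.31 [ 0.501 -0.333  0.074] [212. 172.]
bell_a 0.68 [0.568 0.019 0.032] [270. 238.]
bell_a 0.61 [0.581 0.177 0.031] [307. 267.]
bell_a 0.6 [ 0.451 -0.055  0.033] [281. 210.]
bell_a 0.57 [ 0.753  0.222 -0.001] [271. 320.]
bell_a 0.55 [ 0.645  0.339 -0.004] [337. 323.]
square_counter_head_top 0.7 [0.516 0.064 0.001] [294. 245.]
square_counter_head_top 0.51 [ 0.501 -0.331  0.073] [213. 172.]
dome_counter_head_top 0.46 [ 0.486 -0.402  0.074] [204. 163.]
pin_counter_head_top 0.57 [ 0.52  -0.26   0.071] [222. 183.]
pan 0.66 [ 0.512  0.063 -0.001] [295. 245.]
spun_cup 0.84 [0.477 0.214 0.026] [343. 257.]
top [ 0.401 -0.008  1.323] [ 0.11  0.03 -0.99] 386.9984750594327 (420, 560, 3)
short_bell_top 0.74 [0.438 0.334 0.108] [181. 238.]
short_bell_top 0.72 [0.304 0.159 0.11 ] [235. 282.]
short_bell_top 0.61 [0.469 0.095 0.139] [256. 229.]
bell_a 0.96 [0.65  0.341 0.002] [189. 179.]
bell_a 0.92 [ 0.457 -0.059  0.032] [304. 235.]
bell_a 0.79 [ 0.754  0.22  -0.   ] [225. 149.]
bell_a 0.66 [0.567 0.019 0.032] [281. 202.]
bell_a 0.59 [0.575 0.18  0.032] [234. 199.]
bell_a 0.47 [ 0.52  -0.262  0.071] [368. 215.]
square_counter_head_top 0.49 [ 0.503 -0.33   0.074] [389. 221.]
square_counter_head_top 0.48 [0.515 0.064 0.003] [268. 218.]
dome_counter_head_top 0.42 [ 0.488 -0.4    0.076] [412. 225.]
pin_counter_head_top 0.5 [ 0.521 -0.264  0.073] [369. 215.]
pan 0.98 [0.517 0.064 0.002] [268. 217.]
spun_cup 0.74 [0.477 0.215 0.031] [223. 228.]
```

Run:
```python
import cv2,numpy as np
a=cv2.imread("pics/scene1.png")[130:380,150:450]; cv2.imwrite("pics/s2.png",cv2.resize(a,(720,600),interpolation=cv2.INTER_CUBIC))
a=cv2.imread("pics/top1.png")[120:330,150:450]; cv2.imwrite("pics/t2.png",cv2.resize(a,(800,560),interpolation=cv2.INTER_CUBIC))
```

```text
(no output)
```

View pics/s2.png

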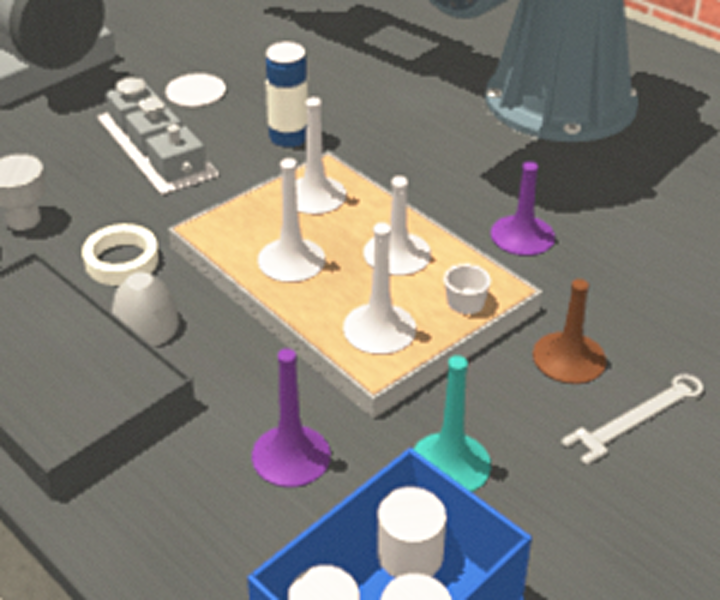

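View pics/t2.png

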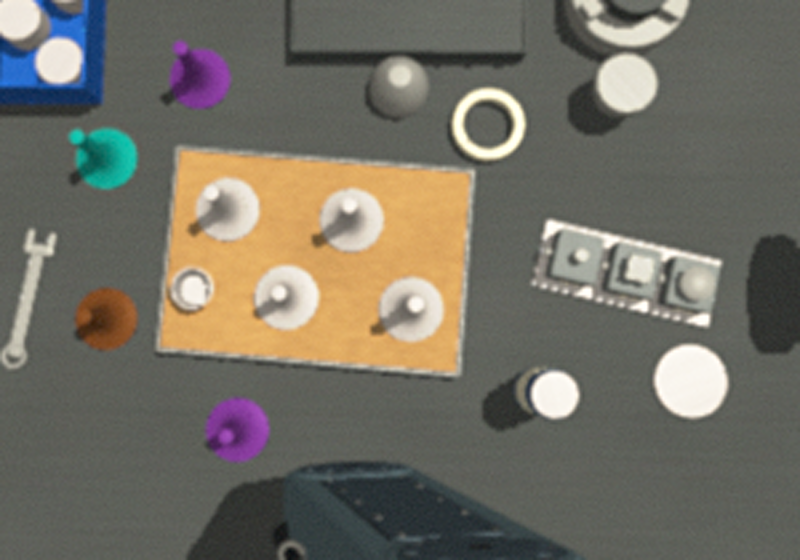

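The short bell is the one at scene pixel (316, 205) and top pixel (256, 229). Its end height measures 0.138 m, as expected. The middle counter at top pixel (389, 221) has the square head. The brown, purple and turquoise bells stand off the pan. I'll check the whole top view for obstacles on the path.

View pics/top1.png

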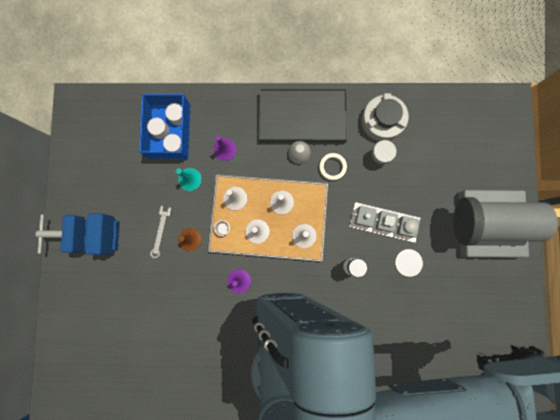

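View pics/scene1.png

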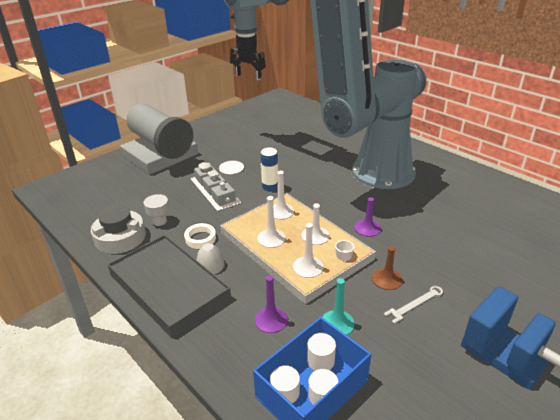

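The lathe motor is at the far right, around y < -0.55, and clear of the path. I'll rise with the fingers shut, then cross over to above the short bell.

```bash
python3 -m pendant '[[[0,0,50,0,0],[27,54,20,0,0],[27,54,0,0,0],[27,54,0,0,0],[27,54,0,0,0],[27,54,0,0,0],[27,54,0,0,0],[27,54,0,0,0]]]'; python3 -m pendant '[[[27,54,0,0,0],[27,54,0,0,0],[27,54,0,0,0],[27,54,0,0,0],[20,42,-20,0,0],[0,0,-20,0,0],[0,0,0,0,0],[0,0,0,0,0]]]'
python3 - <<'E'
from h import *
c=cam("wrist"); save(c,"w1"); print(c["o"],monitor.get_obs()["wrist_force"])
print(pix(c,monitor.get_obs()["eef_pos"]),pix(c,[.467,.097,.138]))
for t in ["short_bell_top","short_bell_end"]:
  for d in spotter.tip_of("wrist",t): print(t,round(d["confidence"],2),world(c,d["at"]).round(4),pix(c,world(c,d["at"])).round())
E
```

```text
time_s: 1.8
eef_pos: [0.3295, -0.1789, 0.3013]
eef_rot: [0.001, 0.992, 0.123, 0.001]
wrist_force: [0.5, -0.4, -0.4]
opening: 0.002
time_s: 2.8
eef_pos: [0.4573, 0.0771, 0.2618]
eef_rot: [0.0, 0.992, 0.123, 0.0]
wrist_force: [0.1, -0.0, -0.2]
opening: -0.003
[0.52038031 0.09289829 0.40465878] [0.07495693 0.2766876  0.70241171]
[280.90347553 262.46563985] [257.97615388 176.65304472]
short_bell_top 0.92 [0.4636 0.103  0.1382] [249. 179.]
short_bell_end 0.57 [0.4663 0.1003 0.1252] [255. 174.]
```

View pics/w1.png

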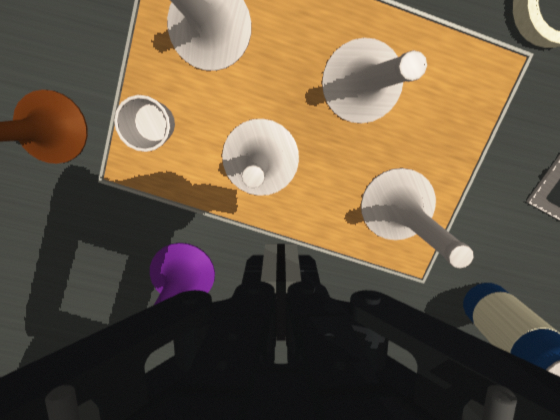

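The wrist view shows the short bell's end at about (253, 176), clearly lower than the other three bells' ends.

Run:
```python
from h import *
c=cam("wrist"); g=cv2.cvtColor(c["img"],cv2.COLOR_RGB2GRAY)
m=(g[160:195,235:272]>225).astype(np.uint8); n,l,s,ce=cv2.connectedComponentsWithStats(m); print([(s[i][4],ce[i]+[235,160]) for i in range(1,n) if s[i][4]>20])
print(ray(c,253,176.5,.138), monitor.get_obs()["eef_pos"])
```

```text
[(np.int32(186), array([254.4516129, 174.       ]))]
[0.46652182 0.1004537  0.138     ] [0.45748722 0.07689471 0.26192354]
```

```bash
python3 -m pendant '[[[9,22.5,-20,0,0],[0,0,-40,0,0],[0,0,-30,0,0],[0,0,-18,0,0],[0,0,0,0,0],[0,0,0,0,0]]]'
python3 - <<'E'
from h import *
c=cam("wrist"); save(c,"w2"); o=monitor.get_obs(); print(o["wrist_force"],o["eef_pos"],pix(c,o["eef_pos"]))
for d in spotter.tip_of("wrist","short_bell_top"): print(d["confidence"],world(c,d["at"]).round(4),pix(c,world(c,d["at"])))
E
```

```text
time_s: 3.75
eef_pos: [0.4669, 0.0997, 0.1541]
eef_rot: [0.0, 0.992, 0.123, 0.001]
wrist_force: [0.1, -0.1, -0.1]
opening: 0.003
[-1.02935332 -0.93709256  0.14993056] [0.46701842 0.09977163 0.1543032 ] [280.40972126 262.34688148]
0.81 [0.4649 0.1026 0.1375] [273.64524934 250.3588064 ]
```

View pics/w2.png

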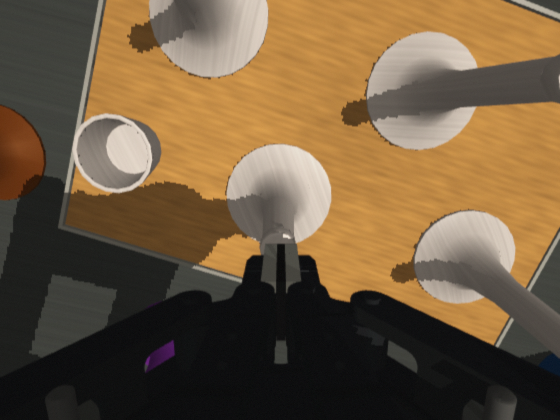

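The end sits just under the fingertips, with its far edge at (281, 234). I'll creep down from here.

```bash
python3 - <<'E'
from h import *
c=cam("wrist"); print([pix(c,np.array([.467,.0998,.138])+.009*c["R"]@np.array([0,s,0])).round(1) for s in (-1,0,1)])
E
python3 -m pendant '[[[0,0,-8,0,0],[0,0,-3,0,0],[0,0,-1,0,0],[0,0,0,0,0]]]'
python3 -m pendant '[[[0,0,-1,0,0],[0,0,0,0,0]]]'
```

```text
[array([280.4, 229.4]), array([280.4, 248.3]), array([280.4, 267.1])]
time_s: 4.4
eef_pos: [0.466, 0.1, 0.1408]
eef_rot: [-0.0, 0.992, 0.123, -0.0]
wrist_force: [0.4, 0.8, -0.3]
opening: 0.0
time_s: 4.65
eef_pos: [0.466, 0.1, 0.1399]
eef_rot: [-0.0, 0.992, 0.123, 0.0]
wrist_force: [1.1, -0.6, -0.1]
opening: 0.002
```

```bash
python3 -m pendant '[[[0,0,-0.7,0,0],[0,0,0,0,0]]]'; python3 -m pendant '[[[0,0,-0.7,0,0],[0,0,0,0,0]]]'
```

```text
time_s: 4.9
eef_pos: [0.466, 0.1, 0.1392]
eef_rot: [-0.0, 0.992, 0.123, -0.0]
wrist_force: [-0.4, 0.1, 0.0]
opening: -0.001
time_s: 5.15
eef_pos: [0.466, 0.1, 0.1385]
eef_rot: [-0.0, 0.992, 0.123, -0.0]
wrist_force: [-0.1, 0.8, 0.1]
opening: -0.004
```

```bash
python3 -m pendant '[[[0,0,-0.5,0,0],[0,0,0,0,0]]]'; python3 -m pendant '[[[0,0,0,0,0],[0,0,0,0,0]]]'
```

```text
time_s: 5.4
eef_pos: [0.4661, 0.1, 0.1381]
eef_rot: [0.0, 0.992, 0.123, 0.0]
wrist_force: [-0.2, 0.1, 1.2]
opening: -0.0
time_s: 5.65
eef_pos: [0.466, 0.1, 0.1381]
eef_rot: [-0.0, 0.992, 0.123, 0.0]
wrist_force: [0.2, 0.3, 0.4]
opening: 0.003
```

```bash
python3 -m pendant '[[[0,0,-0.4,0,0],[0,0,0,0,0]]]'; python3 -m pendant '[[[0,0,0,0,0]]]'
```

```text
time_s: 5.9
eef_pos: [0.4661, 0.1, 0.138]
eef_rot: [0.0, 0.992, 0.123, 0.0]
wrist_force: [-2.4, -0.4, 4.6]
opening: -0.002
time_s: 6.02
eef_pos: [0.4661, 0.1, 0.1381]
eef_rot: [0.0, 0.992, 0.123, 0.0]
wrist_force: [-1.2, -0.1, 5.1]
opening: -0.004
```

That is clear contact, about 5 N at the expected height. I'll lift straight up and move towards the square counter, at a height that clears the tall bells and the can.

```bash
python3 -m pendant '[[[0,0,2,0,0],[0,0,10,0,0],[0,0,40,0,0],[0,0,60,0,0],[0,-50,20,0,0],[6,-55,0,0,0],[6,-55,0,0,0],[6,-55,0,0,0]]]'; python3 -m pendant '[[[6,-55,0,0,0],[6,-55,0,0,0],[6,-55,0,0,0],[0,-20,-40,0,0],[0,0,-30,0,0],[0,0,0,0,0],[0,0,0,0,0]]]'
python3 - <<'E'
from h import *
for n in ["scene","top"]:
    c=cam(n); save(c,n+"3")
    for t in ["short_bell_top","bell_a"]:
        for d in spotter.tip_of(n,t): print(n,t,round(d["confidence"],2),world(c,d["at"]).round(3))
c=cam("wrist"); save(c,"w3"); o=monitor.get_obs(); print(o["eef_pos"],pix(c,[.502,-.331,.072]))
for t in ["square_counter_head_top","dome_counter_head_top","pin_counter_head_top"]:
  for d in spotter.tip_of("wrist",t): print(t,round(d["confidence"],2),world(c,d["at"]).round(4),pix(c,world(c,d["at"])).round())
E
```

```text
time_s: 7.02
eef_pos: [0.4841, -0.1168, 0.2705]
eef_rot: [0.0, 0.992, 0.123, 0.001]
wrist_force: [0.7, 0.1, 0.3]
opening: -0.0
time_s: 7.9
eef_pos: [0.5027, -0.3003, 0.2013]
eef_rot: [0.001, 0.992, 0.123, 0.001]
wrist_force: [-0.3, -0.1, 0.8]
opening: -0.003
scene short_bell_top 0.96 [0.464 0.098 0.136]
scene short_bell_top 0.87 [0.297 0.166 0.109]
scene short_bell_top 0.58 [0.434 0.336 0.104]
scene bell_a 0.8 [0.581 0.176 0.03 ]
scene bell_a 0.77 [ 0.646  0.342 -0.001]
scene bell_a 0.58 [ 0.449 -0.057  0.028]
top short_bell_top 0.92 [0.301 0.161 0.11 ]
top short_bell_top 0.78 [0.47  0.097 0.137]
top short_bell_top 0.71 [0.437 0.332 0.107]
top bell_a 0.92 [ 0.458 -0.055  0.032]
top bell_a 0.83 [0.649 0.338 0.   ]
top bell_a 0.75 [0.565 0.016 0.031]
top bell_a 0.72 [0.576 0.179 0.033]
top bell_a 0.56 [0.753 0.219 0.002]
[ 0.50235997 -0.30004011  0.2004734 ] [318.02789305 203.30052657]
square_counter_head_top 0.76 [ 0.5034 -0.3359  0.0747] [325. 204.]
dome_counter_head_top 0.89 [ 0.4878 -0.4016  0.0715] [397. 240.]
pin_counter_head_top 0.88 [ 0.5161 -0.2585  0.0712] [232. 164.]
```

View pics/w3.png

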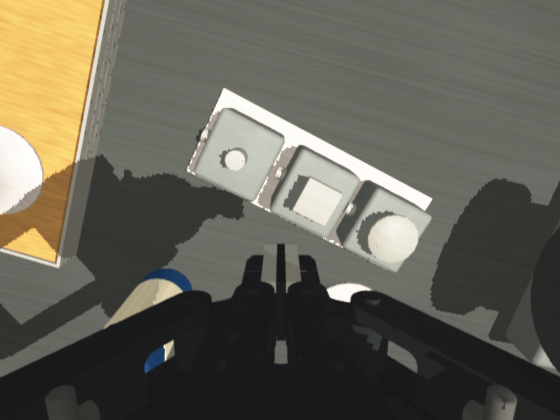

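The short bell has not moved. In the wrist view the square head is in the middle at (318, 202), which agrees with my position (0.502, -0.331). Before going low I'll check the clearance to the oil can.

```bash
python3 - <<'E'
from h import *
c=cam("top"); print("can",ray(c,356,268,.14)); print([world(c,d["at"]).round(3) for d in spotter.tip_of("top","oil_can")])
c=cam("wrist"); print(ray(c,318,202,.072))
E
python3 -m pendant '[[[0,-31,-20,0,0],[0,0,-40,0,0],[0,0,-40,0,0],[0,0,-15,0,0],[0,0,0,0,0],[0,0,0,0,0]]]'
```

```text
can [ 0.35331777 -0.21041624  0.14      ]
[array([ 0.356, -0.21 ,  0.002])]
[ 0.50260312 -0.33021018  0.072     ]
time_s: 9.3
eef_pos: [0.5031, -0.332, 0.0865]
eef_rot: [0.001, 0.992, 0.123, 0.001]
wrist_force: [0.0, 0.8, 0.7]
opening: -0.001
```

```bash
python3 -m pendant '[[[0,0,-12,0,0],[0,0,-4,0,0],[0,0,-2,0,0],[0,0,0,0,0],[0,0,0,0,0]]]'; python3 -m pendant '[[[0,0,-2.5,0,0],[0,0,-1,0,0],[0,0,0,0,0]]]';  python3 -m pendant '[[[0,0,-0.8,0,0],[0,0,0,0,0]]]'
```

```text
time_s: 9.93
eef_pos: [0.5024, -0.3313, 0.0671]
eef_rot: [0.0, 0.992, 0.123, 0.0]
wrist_force: [0.8, -0.6, 4.4]
opening: 0.003
time_s: 10.3
eef_pos: [0.5024, -0.3314, 0.064]
eef_rot: [0.0, 0.992, 0.123, 0.0]
wrist_force: [0.1, 1.1, 10.0]
opening: 0.001
time_s: 10.55
eef_pos: [0.5024, -0.3314, 0.0639]
eef_rot: [0.0, 0.992, 0.123, 0.0]
wrist_force: [-3.4, 2.1, 14.6]
opening: 0.001
```

The plunger hit its stop: z held at 0.064 m while the force rose to 14.6 N, well above the 5.5 N of the spring. Now I'll withdraw and check.

```bash
python3 -m pendant '[[[0,0,3,0,0],[0,0,12,0,0],[0,0,40,0,0],[0,0,50,0,0],[0,31,50,0,0],[0,0,0,0,0],[0,0,0,0,0],[0,0,0,0,0]]]'
python3 - <<'E'
from h import *
c=cam("wrist"); save(c,"w4"); print(monitor.get_obs()["wrist_force"])
for t in ["square_counter_head_top","dome_counter_head_top","pin_counter_head_top"]:
  for d in spotter.tip_of("wrist",t)[:1]: print(t,round(d["confidence"],2),world(c,d["at"]).round(4))
t=cam("top"); a=cv2.imread("pics/top1.png"); b=t["img"][:,:,::-1]
s=cam("scene"); cv2.imwrite("pics/f.png",np.hstack([cv2.resize(s["img"][120:340,140:440,::-1],(450,330)),cv2.resize(c["img"][:,:,::-1],(350,330))]))
for d in spotter.tip_of("scene","short_bell_top")[:1]: print(world(s,d["at"]).round(3))
a1=cv2.imread("pics/scene1.png"); d=np.abs(a1.astype(int)-s["img"][:,:,::-1]).max(2)[195:330,220:380]; print("pan diff px",(d>60).sum())
E
```

```text
time_s: 11.55
eef_pos: [0.501, -0.2996, 0.2153]
eef_rot: [-0.001, 0.992, 0.123, -0.001]
wrist_force: [-0.5, 0.0, -0.3]
opening: -0.001
[ 0.42638291 -0.03478035 -0.25363067]
square_counter_head_top 0.88 [ 0.505  -0.3344  0.0693]
dome_counter_head_top 0.95 [ 0.4843 -0.4008  0.071 ]
pin_counter_head_top 0.56 [ 0.5173 -0.2574  0.0709]
[0.435 0.337 0.108]
pan diff px 130
```

View pics/f.png

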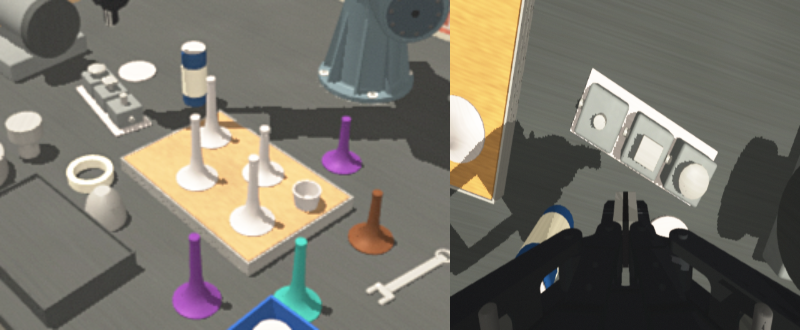

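All bells stand where they were, with the short bell's top at (264, 128) in this picture. The square plunger is back up at (647, 150), and the gripper is clear.

```bash
python3 -c "
from bench import order; print(order.hand_in())"
```

```text
the job is handed in; nothing more can be done
None
```

The job is done and handed in, at about 12 s on the robot's clock.

- **Short bell:** I touched its top end with the shut fingertips at z = 0.138 m, the expected height, with about 5 N. After the touch, the networks put its top within about 4 mm of the first measurement in both camera views, and it was still standing in the last picture.
- **Square counter:** I pressed its plunger to the stop. The tool held at z = 0.064 m while the force rose to 14.6 N, well above the 5.5 N the spring needs. After I withdrew, the network put the head at z = 0.069 m. That is within its 4 mm error of the 0.072 m it stands at when up, and the picture also showed it up.
- **Everything else:** The other bells and the other two counters looked untouched, and the last wrist force was about zero.

Two checks were not clean:
- **Final bell check:** The network's top hit for the short bell was the brown look-alike. At that point I relied on the picture and the earlier measurements.
- **Picture comparison:** A before-and-after comparison of the pan area showed 130 changed pixels. I think this is the arm's shadow but did not check further.

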